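Fit the kiln's spare fuse into its spring clips

ROBOT

A 6-joint arm with a two-finger parallel gripper is mounted at the origin on the work surface. World frame = base frame: x ahead of the robot, y to its left, z up, the work surface at z = 0. Lengths are in m, angles in rad, forces in N, time in s.
With the tool pointing down it reaches from about 0.3 to 0.85 m from the base axis. Payload 5.4 kg.
Tool frame: the origin (TCP) lies midway between the tips of the shut fingers; the grasp point (between the pads) lies manip.grip_point_offset behind it (manip.grip_point_offset is the distance from the TCP to the grasp point, in m); z points along the fingers, y is the line along which they close (so a half turn about z gives the same grasp; the last joint's range is limited). The gripper opens to 85 mm and grips with 20 to 120 N. Pads are 22 mm wide; open, the fingers measure 114 mm over their backs; the gripper's body (76 mm by 85 mm) begins 54 mm behind the grasp point. The pads swing forward as they close: fully open they stand 13 mm farther back than shut.
Start: joints at [-1.546, 0.158, 1.597, -0, 1.386, -0.21], TCP at [0.134, -0.559, 0.231] pointing down, gripper open.
Joint ranges: [-2.91, 2.91], [-0.94, 2.29], [0.18, 2.7], [-1.29, 4.43], [0.17, 2.64], [-3, 3]. Speed limits (rad/s): [2.57, 2.57, 3.14, 3.14, 3.14, 3.14].

INTERFACE

Orientations are given as a rotation vector (axis times angle).
In Python, from workcell import manip, imaging, job gives the robot as it stands. The module is installed in compiled form; this text tells all that it offers.
- The arm moves only by the shell command python3 -m creep 'ROWS' [FORCE]. ROWS is JSON, a list of rows, each a list of 5 numbers: the opening, from 0 (shut) to 1 (fully open), then the shift along the tool's x, y, z in m, then the turn about the tool's z in rad. In form: [[gripper, x, y, z, twist], ...]. A call has 1 to 10 rows; each row shifts and turns the commanded pose from where the row before left it, along the tool's axes as they then stand; what a row does not reach is not made up. A row lasts 1/12 s, in which the tool goes at most 41.7 mm and 7.16 degrees, less where a joint would pass 70% of its speed; a pose out of reach is approached as far as the arm can. A call with a gripper value outside its range is refused whole. The fingers move at their own pace and stop on an object; FORCE is the grip in N (left out, the last holds). Time passes only in rows, so rows that do not move let the fingers close. It gives the time, the measured TCP pose, the force, the opening and the grip force at its end, in the units of the state.
- manip.state(): the state, without advancing time (a new reading comes with each control period).
- imaging.grab_frame(name): name is "scene" or "top" or "wrist"; returns a dict with "image" (480x640x3 uint8, red, green, blue), "fx", "fy", "cx", "cy" (pixels), "k1" (the pictures are not rectified: a ray, as slopes to the right and down, at radius r is drawn at 1 + k1 r^2 times it, then the intrinsics apply), "xyz" and "attitude" of the camera in the world; the wrist camera has in their place "hand_eye" (4x4, takes a point from camera to tool coordinates, whose origin is the TCP and whose axes are the flange's). Camera axes: x right, y up, looking along -z (the intrinsics and any distortion apply to the point x, -y, -z); pixel columns grow to the right and rows downward; lengths in m; the calibration is good to about 2 mm. A picture is of the moment at which its call begins: read the wrist's pose just before it. There is no depth.
- job.finish_job(): hands the job in; it is judged then, once.
The state is a dict: "clock": time; "joint_positions": joint angles; "joint_vel": joint speeds; "effort": joint torques, N m; "tcp_pos": TCP position; "orientation": TCP orientation; "wrist_force": force on the tool from outside, world axes, zero at the start; "ft_torque": the same for the moment, N m; "width": opening from 0.0 (shut) to 1.0 (fully open); "grip_force": force on a finger pad.
Only numpy, scipy, OpenCV 4.12 (cv2) and the standard library are available. Lean on these libraries where they do the work, as an engineer would, in place of code of your own. Each camera call takes 0.05 s, during which the arm holds its last target. There are 200 camera calls.

TASK

The kiln's fuse box lies open on the bench with its supply cut off and one of its two fuse bases empty. Take the last spare fuse, which stands on end in its carton, lay it down on the clear bench on its flat underside with its lugs up and let go; then take it afresh and press it, lugs up, into the empty base until both blades have snapped fully home, and let go. Do not drop the porcelain fuse, and leave the mug, the bowl and the screwdriver where they are.

Things in the scene. Friction and masses are not known exactly. Their poses are not given: they have to be found in the camera images.
- fuse_mid (a point): Centre (also of mass) of the loose spare fuse, 110-225 g: white porcelain block 54 long (x) x 28 thick (y) x 36 mm high (z); +z is its top, flat underside at z = -18 mm. Each end has a metal blade reaching 12 mm past the block (78.5 mm overall), 6 thick (y) x 15 mm high, centred, long edges chamfered; ends alike. At the start it stands on a blade tip, +x down, underside to the robot.
- fuse_top (a point): Middle of the spare fuse's top, 18 mm above its centre. Near both ends of the top a metal T lug, 18 mm wide, stands 8 mm higher. Leant 45 degrees over its underside with its lower end on the bench, the fuse falls onto its underside when let go.
- carton: Open cardboard carton, fixed: 153 long (x) x 38 wide (y) x 45 mm high, walls and floor 3 mm; three cells in a row, each 47 x 32 mm. Origin: centre of its underside, z up. The fuse stands in the cell at x = -50 mm, nearest the robot, its broad flanks facing the carton's long sides; the top 24 mm of its block and the blade above stand clear of the rim. The other cells are empty.
- base: The empty fuse base, fixed in the fuse box: grey plinth 124 long (x) x 32 wide (y) x 14 mm high; origin: centre of its underside, 3 mm above the bench, z up. A saddle 40 x 26 mm, top at z = 22 mm, will carry the fuse's underside. Beyond each clip, 46 to 62 mm from the middle, a black terminal hood 32 mm wide reaches up to z = 48 mm.
- home (a point): Where the fuse's centre must come: 40 mm above the empty base's origin, same axes as the base (x along the fuse, either way round).
- clip_near (a point): Neck of one spring clip of the empty base, at x = -34, z = 49 mm in the base: two copper leaves 8 mm long (x), 10 mm apart at the mouth (z = 58 mm), 2.4 mm at this neck, 9 mm in the pocket below. A blade pressed down spreads them; both clips together need 8 to 18 N, then the necks snap shut over the blades' upper edges.
- clip_far (a point): Neck of the other clip of the empty base, the same, at x = +34 mm.
- fusebox: Grey steel fuse box without cover, fixed, on its back: 200 (x) x 250 (y) mm, floor 3 mm, walls 31 mm high. Origin: centre of its underside, z up. Two bases lie along x, centred at x = -12 mm, y = +43 and -43 mm: which one is empty varies. A brass earth bar 20 mm high runs along y near the far wall. At least 120 mm of clear bench lies between box and carton.
- base_full: The other fuse base, same shape and frame as the empty one, already holding a fixed fuse (tops of its lugs at z = 66 mm).
- mug_mid (a point): Centre of a loose white mug, a bystander: 82 mm across, 95 mm high, handle at +y; it stands beyond the clear bench between carton and fuse box.
- bowl_mid (a point): Centre of a small loose terracotta bowl, a bystander: 110 mm across, 45 mm high; beyond the carton.
- screwdriver: Loose screwdriver, a bystander, about 200 mm long, lying beyond the fuse box; origin under its middle, x from handle to tip.
Things that resemble listed ones, but are neither listed nor needed, are in the scene too. Of the things that look like the part that bears fuse_mid, the middle-sized one is meant.

How it is judged:
By the outcome, as a careful person would: the job done as asked, in the order asked, and still so for the second after the job is handed in, with the robot touching nothing.
It also fails if it takes over 48 s, if anything falls off the work surface, if the arm or the gripper's body presses on something with over 40 N, if the wrist force passes 120 N, or if a joint passes its speed limit or range.

## Working session

There is one attempt and no reset: what is moved stays moved. The work goes in short steps, Python scripts to look and compute and a shell command to move; the robot and the scene stay as the last step left them, time stands still between calls to the robot, and variables do not carry over. Pictures are saved under pics/ and viewed, at most 10 in all, crops included, and the job is handed in when it is done.

```bash
mkdir -p pics
cat > h.py <<'E'
import numpy as np, cv2
from scipy.spatial.transform import Rotation as R
from workcell import manip, imaging, job
def rot(a):
    a=np.array(a,float)
    return a if a.shape==(3,3) else (R.from_quat(a).as_matrix() if a.size==4 else R.from_rotvec(a).as_matrix())
def grab(name):
    s=manip.state(); f=imaging.grab_frame(name)
    if 'hand_eye' in f:
        T=np.eye(4);T[:3,:3]=rot(s['orientation']);T[:3,3]=s['tcp_pos'];T=T@np.array(f['hand_eye'])
        f['P'],f['A']=T[:3,3],T[:3,:3]
    else: f['P'],f['A']=np.array(f['xyz']),rot(f['attitude'])
    return f
def ray(f,u,v):
    d=np.array([(u-f['cx'])/f['fx'],(v-f['cy'])/f['fy']]);p=d.copy()
    for _ in range(20): p=d/(1+f['k1']*(p@p))
    r=f['A']@np.array([p[0],-p[1],-1]); return r/np.linalg.norm(r)
def onz(f,u,v,z):
    r=ray(f,u,v); return f['P']+r*(z-f['P'][2])/r[2]
def proj(f,p):
    c=f['A'].T@(np.array(p)-f['P']); q=np.array([c[0],-c[1]])/-c[2]; q=q*(1+f['k1']*(q@q))
    return q[0]*f['fx']+f['cx'],q[1]*f['fy']+f['cy']
def save(n,im): cv2.imwrite('pics/'+n,cv2.cvtColor(im,cv2.COLOR_RGB2BGR))
E
python3 - <<'E'
from h import *
np.set_printoptions(precision=4,suppress=True)
s=manip.state();print(s['tcp_pos'],s['orientation'],manip.grip_point_offset);print(rot(s['orientation']))
for n in ['scene','top']:
    f=grab(n);print(n,f['fx'],f['k1'],f['P'],f['xyz'],f['attitude']);save(n+'1.png',f['image'])
E
```

```text
[ 0.1337 -0.5586  0.2303] [-3.118  -0.3678 -0.0003] 0.0187
[[ 0.9726  0.2327 -0.0001]
 [ 0.2327 -0.9726  0.002 ]
 [ 0.0004 -0.0019 -1.    ]]
scene 614.1957585717664 -0.06493356493531145 [0.9827 0.5427 0.8001] [0.9827 0.5427 0.8001] [0.2919 0.9058 2.3542]
top 483.8469105652625 -0.0720654527763356 [0.4072 0.0076 0.983 ] [0.4072 0.0076 0.983 ] [ 0.1769 -0.1749 -1.5728]
```

View pics/scene1.png

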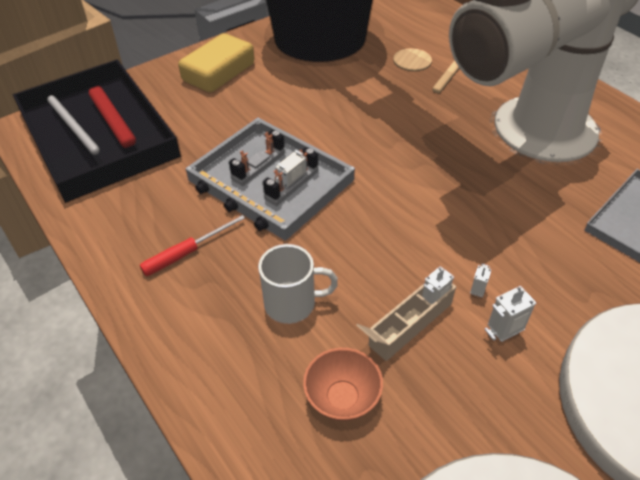

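View pics/top1.png

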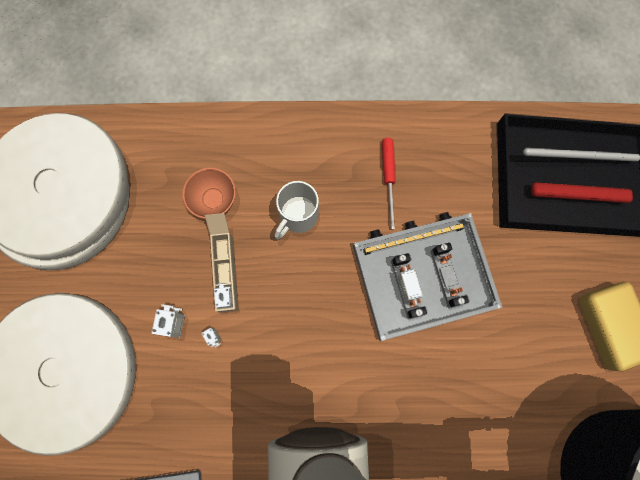

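Scene candidates for the spare: in the carton (438,285), a small one (482,280) and a big one (511,315); in the top view they are at (223,296), (211,337) and (168,321). A fixed fuse also sits in the full base, top (411,283). The middle-sized one is in the carton. The empty base is the right-hand one in the top view (450,272). One close crop of both to check.

Run:
```python
from h import *
np.set_printoptions(precision=4,suppress=True)
f=grab('top');im=f['image'];
a=cv2.resize(im[205:345,145:245],None,fx=4,fy=4,interpolation=cv2.INTER_CUBIC)
b=cv2.resize(im[205:345,345:445+65][:, :],None,fx=2.4,fy=4,interpolation=cv2.INTER_CUBIC)
save('crop1.png',np.hstack([a,b]))
hsv=cv2.cvtColor(im,cv2.COLOR_RGB2HSV)
def rect(mask,x0,y0,x1,y1,z,nm):
    m=np.zeros_like(mask);m[y0:y1,x0:x1]=mask[y0:y1,x0:x1]
    m=cv2.morphologyEx(m,cv2.MORPH_OPEN,np.ones((3,3),np.uint8))
    c=max(cv2.findContours(m,0,2)[0],key=cv2.contourArea)
    w=np.array([onz(f,*p[0],z)[:2] for p in c],np.float32)
    r=cv2.minAreaRect((w*1000));print(nm,r,cv2.contourArea(c));print(np.array([[*p,] for p in cv2.boxPoints(cv2.minAreaRect(c))]))
grey=((hsv[...,1]<70)&(hsv[...,2]>60)).astype(np.uint8)*255
rect(grey,340,200,512,350,.031,'box')
white=((hsv[...,1]<40)&(hsv[...,2]>130)).astype(np.uint8)*255
rect(white,212,275,236,312,.08,'fuse')
rect(white,145,290,190,350,.03,'big'); rect(white,198,322,225,352,.02,'small')
for p in [(228,310),(217,215),(223,296)]: print(p,hsv[p[1],p[0]],onz(f,*p,.045))
```

```text
box ((548.0133666992188, -213.37083435058594), (201.1398468017578, 252.2013397216797), 14.018599510192871) 12285.0
[[352.6929 242.6365]
 [474.7812 208.9569]
 [501.9371 307.3967]
 [379.8487 341.0763]]
fuse ((506.2019958496094, 183.62559509277344), (44.79326629638672, 30.14160919189453), 1.9595460891723633) 274.0
[[214. 283.]
 [230. 283.]
 [230. 307.]
 [214. 307.]]
big ((463.43511962890625, 307.11334228515625), (38.97193145751953, 59.43418502807617), 80.88618469238281) 427.0
[[151.1923 333.0385]
 [157.2692 302.6539]
 [176.3077 306.4615]
 [170.2308 336.8462]]
small ((427.9890441894531, 215.52191162109375), (38.31752014160156, 22.573509216308594), 28.619651794433594) 165.0
[[201.     332.    ]
 [211.4    326.8   ]
 [220.     344.    ]
 [209.6001 349.2   ]]
(228, 310) [18 75 98] [0.4806 0.1779 0.045 ]
(217, 215) [ 18  75 177] [0.6712 0.2059 0.045 ]
(223, 296) [103   9 197] [0.5078 0.1884 0.045 ]
```

View pics/crop1.png

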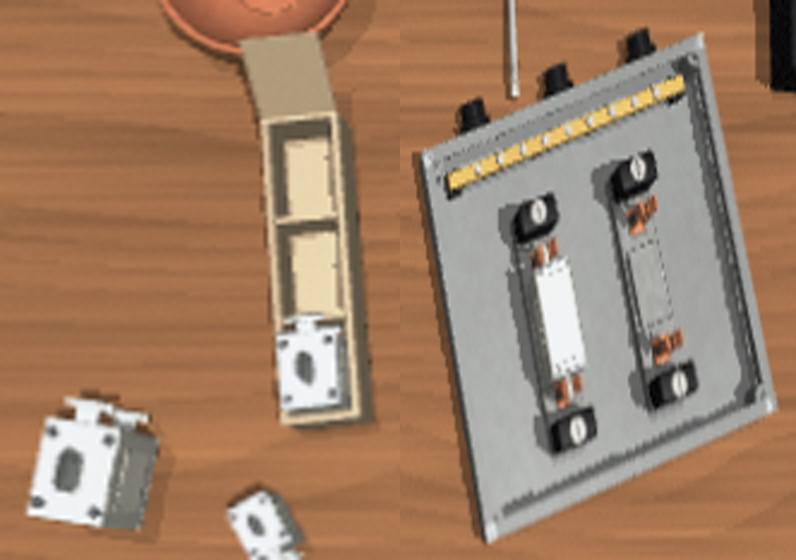

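The carton fuse (crop 310,370) is clearly between the small and the big one in size. The box's right-hand base is empty: its clips are at crop (640,215) and (665,345) with nothing white between. The box measures 201 x 252 mm, which is right.

Run:
```python
from h import *
np.set_printoptions(precision=4,suppress=True)
f=grab('top')
c=[(215.75,311),(234.25,309),(231.25,233),(212,235)]
w=np.array([onz(f,*p,.045)[:2] for p in c]);print(w, np.linalg.norm(np.roll(w,-1,0)-w,axis=1))
C=w.mean(0);d=w[2]+w[3]-w[0]-w[1];y=np.arctan2(d[1],d[0]);print('carton',C,np.degrees(y))
print('fuse',C-.05*np.array([np.cos(y),np.sin(y)]))
h=grab('wrist');print(h['hand_eye'],h['fx'])
```

```text
[[0.4788 0.2017]
 [0.4825 0.1658]
 [0.6336 0.1759]
 [0.6298 0.2145]] [0.036  0.1514 0.0387 0.1515]
carton [0.5562 0.1895] 4.3261432830862026
fuse [0.5063 0.1857]
[[-0.0003  0.9549  0.297   0.075 ]
 [ 1.      0.0007 -0.0011 -0.0016]
 [-0.0013  0.297  -0.9549 -0.1439]
 [ 0.      0.      0.      1.    ]] 334.9343339115981
```

```bash
python3 -m creep '[[1,0,0,-0.03,0],[1,0.04,0,0,0],[1,0.04,0,0,0],[1,0.04,0,0,0],[1,0.04,0,0,0],[1,0.04,0,0,0],[1,0.04,0,0,0],[1,0.016,-0.036,0,0],[1,0.016,-0.036,0,0],[1,0.016,-0.036,0,0]]' 20
```

```text
clock: 1.08
tcp_pos: [0.3893, -0.3854, 0.2601]
orientation: [-3.118, -0.368, 0.001]
wrist_force: [0.2, 0.0, 0.3]
width: 0.998
grip_force: 0.0
```

```bash
python3 -m creep '[[1,0.018,-0.036,0,0],[1,0.018,-0.036,0,0],[1,0.018,-0.036,0,0],[1,0.018,-0.036,0,0],[1,0.018,-0.036,0,0],[1,0.018,-0.036,0,0],[1,0.018,-0.036,0,0],[1,0.018,-0.036,0,0],[1,0.018,-0.036,0,0],[1,0.018,-0.036,0,0]]'; python3 -m creep '[[1,0.018,-0.036,0,0],[1,0.018,-0.036,0,0],[1,0.018,-0.036,0,0],[1,0,-0.03,0,0.08],[1,0,0,0,0.08],[1,0,0,0,0],[1,0,0,0,0]]'
```

```text
clock: 1.92
tcp_pos: [0.48, 0.0068, 0.2615]
orientation: [3.12, 0.368, 0.001]
wrist_force: [1.2, -0.0, -0.2]
width: 1.001
grip_force: 0.0
clock: 2.5
tcp_pos: [0.5004, 0.1516, 0.2612]
orientation: [3.139, 0.122, -0.0]
wrist_force: [0.3, 0.1, -0.1]
width: 1.003
grip_force: 0.0
```

```bash
cat > look.py <<'E'
from h import *
import sys
f=grab('wrist');save(sys.argv[1],f['image'])
E
python3 -m creep '[[1,0.003,-0.034,0.03,0],[1,0,0,0.03,0],[1,0,0,0,0],[1,0,0,0,0],[1,0,0,0,0]]'
python3 - <<'E'
from h import *
s=manip.state();print(s['tcp_pos'],s['orientation'])
f=grab('wrist');save('w1.png',f['image'])
for p in [(.5063,.1857,.081),(.4788,.2017,.045),(.4825,.1658,.045),(.6336,.1759,.045),(.6298,.2145,.045)]: print(proj(f,p))
E
```

```text
clock: 2.92
tcp_pos: [0.5018, 0.1819, 0.2053]
orientation: [3.139, 0.116, 0.003]
wrist_force: [0.1, -0.6, 1.9]
width: 1.0
grip_force: 0.0
[0.50177252 0.18189739 0.20530516] [3.13928210e+00 1.16321766e-01 2.71319716e-03]
(np.float64(321.0160346137296), np.float64(223.76112267426828))
(np.float64(302.44961365506884), np.float64(240.957120917352))
(np.float64(340.33070322738615), np.float64(239.89245907586624))
(np.float64(344.4395809666666), np.float64(62.22075583051446))
(np.float64(296.80906099705186), np.float64(63.498190850250154))
```

View pics/w1.png

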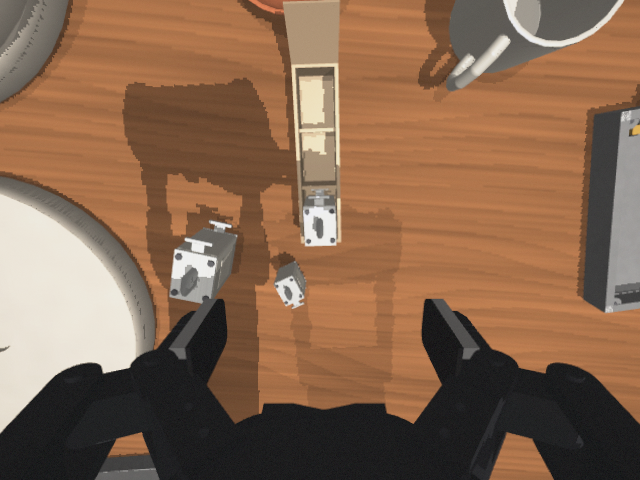

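The wrist view shows the fuse's end face at (302–336, 205–245) with the blade at (320,225), where projection put it (321,224). The carton rim runs (294,65)–(341,241) and nothing is between the fingers. Correcting from this.

Run:
```python
from h import *
np.set_printoptions(precision=4,suppress=True)
s=manip.state();f=grab('wrist');im=f['image'];hsv=cv2.cvtColor(im,cv2.COLOR_RGB2HSV)
m=((hsv[...,1]<30)&(hsv[...,2]>190)).astype(np.uint8)*255
k=np.zeros_like(m);k[195:252,296:346]=m[195:252,296:346]
c=max(cv2.findContours(k,0,2)[0],key=cv2.contourArea);print(cv2.boundingRect(c))
w=np.array([onz(f,*p[0],.0693)[:2]*1000 for p in c],np.float32);r=cv2.minAreaRect(w);print(r)
for a,b in [((339,65),(341,241)),((294,65),(303,240))]:
    A,B=onz(f,*a,.045),onz(f,*b,.045);print(A[:2],B[:2],np.degrees(np.arctan2(A[1]-B[1],A[0]-B[0])))
Rm=rot(s['orientation']);print(np.degrees(np.arctan2(Rm[1,0],Rm[0,0])))
C=np.array(r[0])/1000;print('shift tool',Rm.T@np.array([*(C-s['tcp_pos'][:2]),0]))
```

```text
(304, 207, 32, 40)
((500.9927673339844, 186.88291931152344), (35.00223159790039, 26.988483428955078), 4.778868675231934)
[0.6321 0.1803] [0.482  0.1652] 5.729305452096901
[0.6294 0.217 ] [0.4803 0.2014] 5.945165123021055
4.2334818377762184
shift tool [-0.0009 -0.0049 -0.    ]
```

```bash
python3 -m creep '[[1,-0.001,-0.005,0.036,-0.015],[1,0,0,0.036,0],[1,0,0,0.036,0],[1,0,0,0.03,0],[1,0,0,0.018,0],[1,0,0,0,0],[1,0,0,0,0]]'
```

```text
clock: 3.6
tcp_pos: [0.5002, 0.1875, 0.0486]
orientation: [3.138, 0.14, 0.001]
wrist_force: [0.4, -0.4, 0.5]
width: 1.001
grip_force: 0.0
```

```bash
python3 -m creep '[[0,0,0,0,0],[0,0,0,0,0],[0,0,0,0,0],[0,0,0,0,0],[0,0,0,0,0],[0,0,0,0,0],[0,0,0,0,0],[0,0,0,0,0]]' 40
```

```text
clock: 4.27
tcp_pos: [0.5003, 0.1877, 0.0489]
orientation: [3.138, 0.141, 0.003]
wrist_force: [-1.1, -2.0, 6.8]
width: 0.317
grip_force: 39.8
```

```bash
python3 -m creep '[[0,0,0,0,0],[0,0,0,0,0],[0,0,0,-0.01,0],[0,0,0,-0.015,0],[0,0,0,-0.02,0],[0,0,0,-0.02,0],[0,0,0,-0.02,0],[0,0,0,0,0],[0,0,0,0,0]]'
```

```text
clock: 5.02
tcp_pos: [0.5001, 0.188, 0.1336]
orientation: [-3.138, -0.141, -0.003]
wrist_force: [-0.2, -0.5, -2.4]
width: 0.318
grip_force: 39.9
```

```bash
python3 -m creep '[[0,-0.01,0.02,0,0],[0,-0.0105,0.03,0,0],[0,-0.0105,0.03,0,0],[0,-0.0105,0.03,0,0],[0,-0.0105,0.029,0,0],[0,0,0,0.025,0],[0,0,0,0.025,0],[0,0,0,0.02,0],[0,0,0,0.01,0],[0,0,0,0,0]]'; python3 -m creep '[[0,0,0,0.002,0],[0,0,0,0,0]]'
python3 - <<'E'
from h import *
s=manip.state();print(s['tcp_pos'],s['orientation'])
f=grab('wrist');save('w2.png',f['image'])
E
```

```text
clock: 5.85
tcp_pos: [0.4567, 0.0453, 0.0491]
orientation: [-3.137, -0.141, 0.012]
wrist_force: [-0.1, 0.8, -1.9]
width: 0.318
grip_force: 40.0
clock: 6.02
tcp_pos: [0.4607, 0.0448, 0.0512]
orientation: [3.138, 0.142, 0.001]
wrist_force: [0.4, 0.3, -1.3]
width: 0.316
grip_force: 40.0
[0.46068087 0.04479234 0.05124379] [3.13823154e+00 1.41583025e-01 1.36288990e-03]
```

View pics/w2.png

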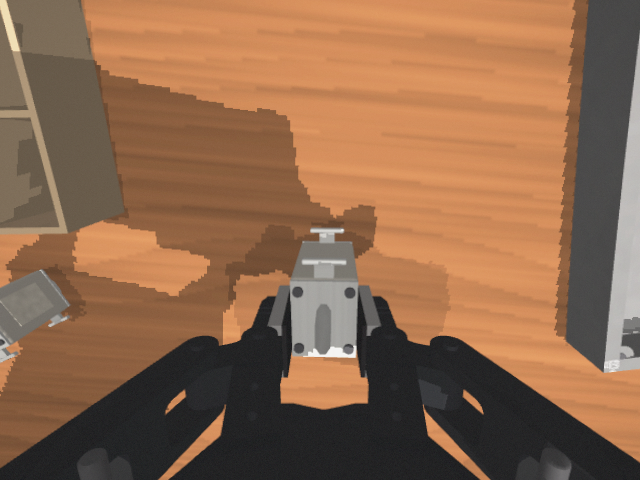

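The fuse hangs upright in the grip, block top (325,325), lugs at (325,232) and (323,262), with clear bench all around. Lowering to contact.

```bash
python3 -m creep '[[0,0,0,0.003,0],[0,0,0,0.0015,0],[0,0,0,0.0015,0],[0,0,0,0,0]]' 30;  python3 -m creep '[[0,0,0,0.001,0],[0,0,0,0,0],[0,0,0,0,0]]' 25
```

```text
clock: 6.4
tcp_pos: [0.461, 0.0447, 0.0459]
orientation: [3.138, 0.141, 0.002]
wrist_force: [-1.8, 0.2, 5.6]
width: 0.32
grip_force: 40.6
clock: 6.65
tcp_pos: [0.4614, 0.0447, 0.0458]
orientation: [3.138, 0.141, 0.003]
wrist_force: [-4.3, 1.1, 13.6]
width: 0.318
grip_force: 41.3
```

```bash
python3 -m creep '[[0,-0.005,0,0,0],[0,-0.005,0,0,0],[0,-0.005,0,0.0005,0],[0,-0.005,0,0.001,0]]' 20
```

```text
clock: 6.98
tcp_pos: [0.4449, 0.0421, 0.0455]
orientation: [3.136, 0.141, 0.017]
wrist_force: [5.9, -1.8, 11.9]
width: 0.321
grip_force: 37.7
```

Run:
```python
from h import *
f=grab('wrist');save('w3.png',f['image'][180:400,180:480])
```

```text
(no output)
```

View pics/w3.png

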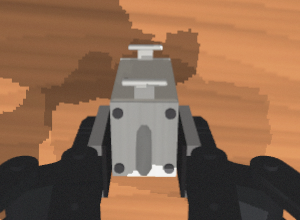

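```bash
cat > tilt.py <<'E'
from h import *
f=imaging.grab_frame('wrist');T=np.linalg.inv(np.array(f['hand_eye']))
f['P']=np.array(f['hand_eye'])[:3,3];f['A']=np.array(f['hand_eye'])[:3,:3]
for d in range(0,91,10):
    t=np.radians(d);o=[]
    for x,z in [(-22,26),(22,26),(-27,18),(-27,-18)]:
        u,w=z,-(x+17)           # tool-frame X and up, relative to grip axis
        X=u*np.cos(t)-w*np.sin(t); U=u*np.sin(t)+w*np.cos(t)
        o.append(round(proj(f,[X/1000,0,-(U+10)/1000])[1]))
    print(d,o)
E
python3 tilt.py
```

```text
0 [259, 230, 282, 358]
10 [266, 221, 290, 356]
20 [275, 213, 299, 353]
30 [285, 208, 308, 349]
40 [297, 205, 317, 344]
50 [310, 205, 327, 338]
60 [323, 209, 335, 331]
70 [335, 216, 343, 324]
80 [346, 228, 349, 317]
90 [356, 245, 354, 310]
```

Tilting, but only about 5° (lug gap 36 px), so the blade is sliding on the bench. The grip still reads 38 N, so I'll see whether it can be lowered.

```bash
python3 -m creep '[[0.27,0,0,0,0],[0.27,0,0,0,0]]' 20;python3 -m creep '[[0,0,0,0.0005,0],[0,0,0,0,0]]' 20
```

```text
clock: 7.25
tcp_pos: [0.4444, 0.0419, 0.0454]
orientation: [3.136, 0.141, 0.015]
wrist_force: [2.7, -1.1, 11.8]
width: 0.321
grip_force: 37.6
clock: 7.42
tcp_pos: [0.4446, 0.0419, 0.0453]
orientation: [3.136, 0.141, 0.014]
wrist_force: [1.3, -0.2, 15.7]
width: 0.32
grip_force: 38.3
```

```bash
python3 -m creep '[[0,-0.002,0,0.001,0],[0,-0.004,0,0.0005,0],[0,-0.005,0,0.0005,0]]' 20; python3 -c "
from h import *
f=grab('wrist');im=f['image'];g=cv2.cvtColor(im,cv2.COLOR_RGB2GRAY);print(g[200:290:2,324])"
```

```text
clock: 7.67
tcp_pos: [0.4356, 0.0407, 0.0439]
orientation: [3.135, 0.14, 0.022]
wrist_force: [5.0, -1.0, 9.9]
width: 0.323
grip_force: 38.3
[155 108 137 161 155 145 138 140 230 247 245 247 246 198 199 162 132 134
 132 134 132 131 127 122 124 123 124 123 124 122 125 130 172 200 168 158
 160 162 160 161 160 148 133 151 160]
```

It has rotated to about 12° (lugs at rows 219 and 267). Continuing along the arc with a bit more press.

```bash
python3 -m creep '[[0,-0.004,0,0.0015,0],[0,-0.004,0,0.001,0],[0,-0.004,0,0.001,0],[0,-0.004,0,0.0015,0],[0,-0.004,0,0.0015,0]]' 20; python3 -c "
from h import *
f=grab('wrist');im=f['image'];g=cv2.cvtColor(im,cv2.COLOR_RGB2GRAY);print(g[196:310:2,324])"
```

```text
clock: 8.13
tcp_pos: [0.4134, 0.0391, 0.0358]
orientation: [3.136, 0.141, 0.015]
wrist_force: [5.3, -1.8, 6.5]
width: 0.32
grip_force: 39.9
[242 245 239 244 244 245 245 190 190 189 191 190 191 154 155 155 155 156
 156 154 155 156 156 157 155 155 156 156 156 156 157 156 158 156 148 135
 135 136 135 133 138 143 146 168 152 149 153 152 152 159 155 144 149 152
 153 152 152]
```

```bash
python3 -m creep '[[0,-0.004,0,0.002,0],[0,-0.004,0,0.003,0],[0,-0.003,0,0.003,0],[0,0,0,0,0]]' 20; python3 -c "
from h import *
f=grab('wrist');save('w4.png',f['image'][150:400,180:480])"
```

```text
clock: 8.52
tcp_pos: [0.4006, 0.0382, 0.0268]
orientation: [3.136, 0.141, 0.008]
wrist_force: [0.3, -2.0, 8.7]
width: 0.32
grip_force: 42.4
```

View pics/w4.png

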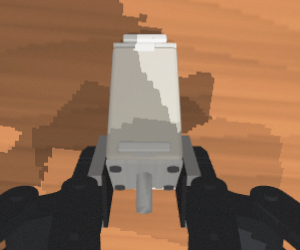

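Lugs are now at rows 190 and 297 and the end face at 307–338, so it leans about 45° over its underside. A little further so it settles gently.

```bash
python3 -m creep '[[0,-0.004,0,0.003,0],[0,-0.004,0,0.003,0],[0,-0.003,0,0.003,0],[0,0,0,0,0]]' 20; python3 -c "
from h import *
f=grab('wrist');save('w5.png',f['image'][150:400,180:480])"
```

```text
clock: 8.9
tcp_pos: [0.3906, 0.0372, 0.0183]
orientation: [3.136, 0.141, 0.011]
wrist_force: [1.8, -1.3, 9.5]
width: 0.322
grip_force: 46.4
```

View pics/w5.png

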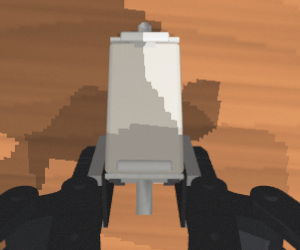

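The lugs are at rows 185 and 315 and the end face is almost gone: roughly 60°. One more small step, then release.

```bash
python3 -m creep '[[0,-0.003,0,0.003,0],[0,-0.002,0,0.002,0],[0,0,0,0,0],[0.45,0,0,0,0],[0.6,0,0,0,0],[0.8,0,0,0,0],[1,0,0,0,0],[1,0,0,0,0]]'; python3 -m creep '[[1,0,0,-0.03,0],[1,0,0,-0.04,0],[1,0,0,-0.04,0],[1,-0.02,0,-0.03,0],[1,0,0,0,0],[1,0,0,0,0]]';  python3 -c "
from h import *
f=grab('wrist');save('w6.png',f['image'])"
```

```text
clock: 9.62
tcp_pos: [0.3817, 0.0379, 0.0109]
orientation: [-3.138, -0.141, 0.002]
wrist_force: [-0.8, -0.2, -0.4]
width: 0.984
grip_force: 0.0
clock: 10.12
tcp_pos: [0.3637, 0.0356, 0.1534]
orientation: [3.137, 0.141, 0.009]
wrist_force: [0.2, -0.1, -1.6]
width: 1.003
grip_force: 0.0
```

View pics/w6.png

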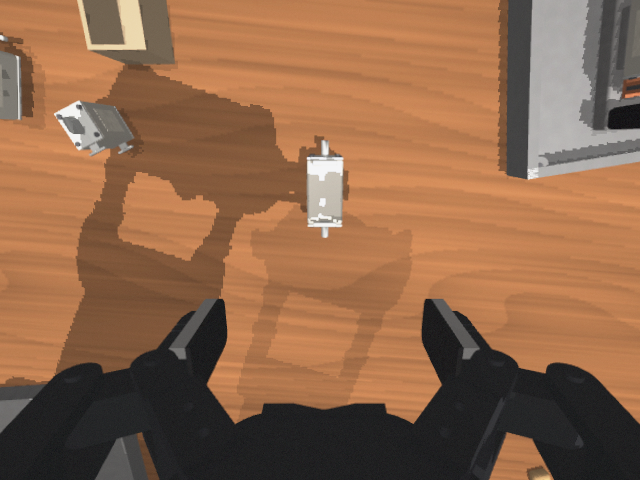

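The fuse lies flat with its lugs up at (325,158) and (325,224) and blade tips at (325,141) and (325,236). It's released and nothing else has moved. Measuring it for the fresh grasp.

Run:
```python
from h import *
np.set_printoptions(precision=4,suppress=True)
s=manip.state();f=grab('wrist')
a,b=onz(f,325,141,.018),onz(f,325,236,.018);print(a,b,np.linalg.norm(a-b))
q=[onz(f,*p,.036) for p in [(307,157),(343,157),(343,226),(307,226)]];print(np.linalg.norm(q[0]-q[1]),np.linalg.norm(q[1]-q[2]))
C=np.mean(q,0);M=(a+b)/2;d=a-b;Rm=rot(s['orientation'])
print(C,M,'yaw',np.degrees(np.arctan2(d[1],d[0])),'tool',np.degrees(np.arctan2(Rm[1,0],Rm[0,0])))
for c in(C,M): print(Rm.T@np.array([*(c-s['tcp_pos'])[:2],0]))
print(s['tcp_pos'])
```

```text
[0.4324 0.0423 0.018 ] [0.354  0.0352 0.018 ] 0.07871240204946722
0.02710100623242084 0.05372721408713203
[0.3945 0.039  0.036 ] [0.3932 0.0388 0.018 ] yaw 5.179242465035566 tool 5.136715423972128
[ 0.0321 -0.0002  0.    ]
[ 0.0308 -0.0001  0.    ]
[0.3625 0.0359 0.1514]
```

```bash
python3 -m creep '[[1,0.031,0,0.02,0],[1,0,0,0.036,0],[1,0,0,0.036,0],[1,0,0,0.03,0],[1,0,0,0.015,0],[1,0,0,0.006,0],[1,0,0,0,0],[1,0,0,0,0]]'; python3 -m creep '[[0,0,0,0,0],[0,0,0,0,0],[0,0,0,0,0],[0,0,0,0,0],[0,0,0,0,0],[0,0,0,0,0],[0,0,0,0,0],[0,0,0,0,0],[0,0,0,0,0]]' 80
```

```text
clock: 10.88
tcp_pos: [0.3931, 0.0388, 0.0079]
orientation: [-3.138, -0.141, 0.003]
wrist_force: [-0.5, 0.2, 0.2]
width: 1.001
grip_force: 0.0
clock: 11.63
tcp_pos: [0.3944, 0.0385, 0.0092]
orientation: [3.138, 0.141, 0.003]
wrist_force: [-1.0, 0.5, 6.2]
width: 0.313
grip_force: 79.5
```

```bash
python3 -m creep '[[0,0,0,-0.02,0],[0,0,0,-0.035,0],[0,0,0,-0.035,0],[0,0,0,-0.035,0],[0,0.007,0.035,0,-0.04],[0,0.007,0.037,0,-0.04],[0,0.007,0.037,0,-0.04],[0,0.007,0.037,0,-0.035],[0,0.007,0.037,0,0],[0,0.007,0.037,0,0]]'; python3 -m creep '[[0,0.007,0.037,0,0],[0,0.007,0.037,0,0],[0,0,0,0,0],[0,0,0,0,0],[0,0,0,0,0]]'
python3 - <<'E'
from h import *
s=manip.state();print(s['tcp_pos'],s['orientation']);Rm=rot(s['orientation']);print(np.degrees(np.arctan2(Rm[1,0],Rm[0,0])))
f=grab('wrist');save('w7.png',f['image'])
B=np.array([.5468,-.258,.003]);t=np.radians(14.02);u=np.array([np.cos(t),np.sin(t),0]);v=np.array([-u[1],u[0],0])
for x,y,z in [(-34,0,58),(34,0,58),(-54,0,48),(54,0,48),(0,0,22)]: print((x,y,z),np.round(proj(f,B+x/1e3*u+y/1e3*v+[0,0,z/1e3])))
E
```

```text
clock: 12.47
tcp_pos: [0.4745, -0.1714, 0.1328]
orientation: [-3.118, -0.383, 0.001]
wrist_force: [0.5, 1.2, -0.8]
width: 0.318
grip_force: 79.1
clock: 12.88
tcp_pos: [0.5053, -0.2374, 0.1325]
orientation: [-3.116, -0.383, 0.002]
wrist_force: [-0.4, -0.6, -2.8]
width: 0.316
grip_force: 79.4
[ 0.50531398 -0.23740635  0.1325011 ] [-3.11642036e+00 -3.82877933e-01  2.07067874e-03]
14.00837731392596
(-34, 0, 58) [370. 248.]
(34, 0, 58) [375. 144.]
(-54, 0, 48) [367. 270.]
(54, 0, 48) [374. 110.]
(0, 0, 22) [366. 190.]
```

View pics/w7.png

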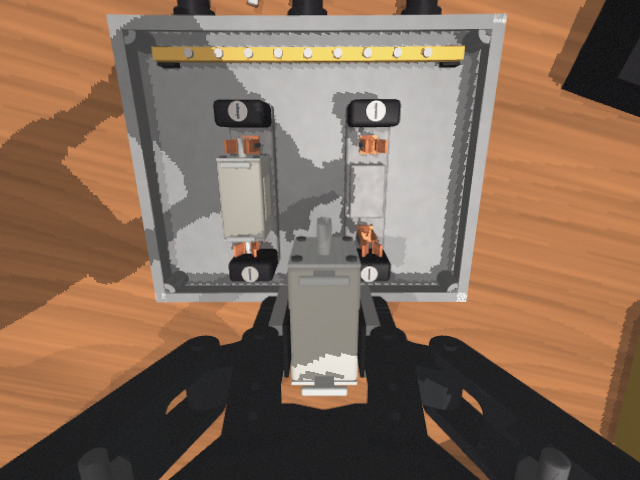

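Predicted against seen: far hood screw (374,110) / (375,111), near screw (367,270) / (369,273), far clip (375,144) / (373,145). All agree, and the fuse is level in the grip with lugs at (324,281) and (325,392). Working out the final offset from the screws and lugs.

Run:
```python
from h import *
np.set_printoptions(precision=4,suppress=True)
s=manip.state();f=grab('wrist');Rm=rot(s['orientation']);T=np.array(s['tcp_pos']);z=T[2]
far,near=onz(f,375.5,111,.051),onz(f,369.5,273.5,.051);d=far-near
print('screws',far,near,np.linalg.norm(d),np.degrees(np.arctan2(d[1],d[0])),(far+near)/2)
hsv=cv2.cvtColor(f['image'],cv2.COLOR_RGB2HSV)
m=((hsv[...,0]<18)&(hsv[...,1]>130)&(hsv[...,2]>70)).astype(np.uint8)
for y0,y1 in [(130,160),(218,256)]:
    k=m[y0:y1,345:400];ys,xs=np.nonzero(k);u,v=xs.min()+345,xs.max()+345
    print('clip px',u,v,ys.min()+y0,ys.max()+y0,onz(f,(u+v)/2,(ys.min()+ys.max())/2+y0,.057))
l=[Rm.T@(onz(f,*p,z+.0355)-T) for p in [(324.5,281),(325,392)]];print('lugs tool',l)
for c in [(far+near)/2,np.array([.5468,-.258,0])]: print('to base, tool',Rm.T@np.array([*(c-T)[:2],0]))
```

```text
screws [ 0.5991 -0.2454  0.051 ] [ 0.4921 -0.273   0.051 ] 0.1105684860304661 14.450978752643865 [ 0.5456 -0.2592  0.051 ]
clip px 361 387 136 153 [ 0.5795 -0.2494  0.057 ]
clip px 359 382 226 255 [ 0.5181 -0.2652  0.057 ]
lugs tool [array([ 0.0258, -0.0013, -0.0355]), array([-0.0217, -0.0011, -0.0355])]
to base, tool [ 0.0337  0.0314 -0.0001]
to base, tool [ 0.0352  0.0305 -0.0001]
```

```bash
python3 -m creep '[[0,0.016,0.016,0,0],[0,0.0165,0.0155,0,0],[0,0,0,0.03,0],[0,0,0,0.025,0],[0,0,0,0.01,0],[0,0,0,0,0],[0,0,0,0,0],[0,0,0,0,0]]'
python3 - <<'E'
from h import *
s=manip.state();print(s['tcp_pos'])
f=grab('wrist');save('w8.png',cv2.resize(f['image'][180:400,220:430],None,fx=2.5,fy=2.5))
E
```

```text
clock: 13.65
tcp_pos: [0.5461, -0.2612, 0.0702]
orientation: [3.116, 0.384, 0.003]
wrist_force: [0.5, -0.8, -0.8]
width: 0.318
grip_force: 79.4
[ 0.5460949  -0.26115181  0.07024266]
```

View pics/w8.png

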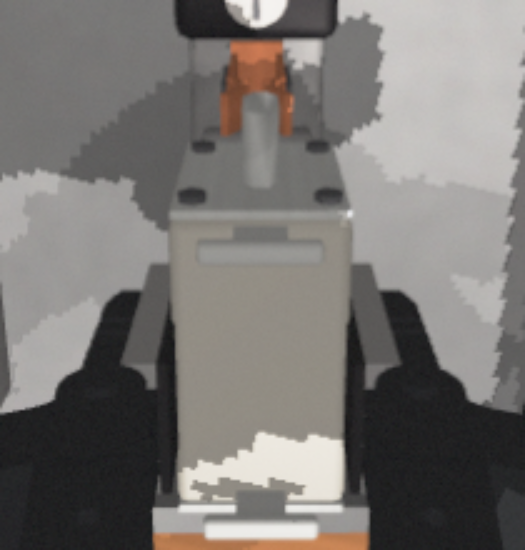

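The blade tip (260,100) is centred over the far clip (221–294, middle 257) and the plinth (190–323, middle 256), within about 0.4 mm. Pressing down.

```bash
python3 -m creep '[[0,0,0,0.006,0],[0,0,0,0.004,0],[0,0,0,0.004,0],[0,0,0,0.003,0],[0,0,0,0.003,0],[0,0,0,0,0]]' 100; python3 -m creep '[[0,0,0,0.003,0],[0,0,0,0.003,0],[0,0,0,0.003,0],[0,0,0,0,0]]'
```

```text
clock: 14.2
tcp_pos: [0.5457, -0.261, 0.049]
orientation: [3.118, 0.383, 0.001]
wrist_force: [-0.9, 2.1, 4.0]
width: 0.31
grip_force: 103.4
clock: 14.53
tcp_pos: [0.5462, -0.2609, 0.04]
orientation: [3.118, 0.383, 0.003]
wrist_force: [1.4, 1.3, 2.7]
width: 0.306
grip_force: 103.4
```

```bash
python3 -m creep '[[0,0,0,0.003,0],[0,0,0,0.002,0],[0,0,0,0,0]]'; python3 -m creep '[[0,0,0,0.0015,0],[0,0,0,0,0]]'; python3 -m creep '[[0,0,0,0.0015,0],[0,0,0,0,0]]'
```

```text
clock: 14.78
tcp_pos: [0.5452, -0.2608, 0.0343]
orientation: [-3.118, -0.384, 0.0]
wrist_force: [-1.5, 1.5, 3.3]
width: 0.308
grip_force: 103.0
clock: 14.95
tcp_pos: [0.5452, -0.2608, 0.0343]
orientation: [-3.118, -0.384, 0.001]
wrist_force: [-4.6, 6.0, 13.6]
width: 0.31
grip_force: 104.7
clock: 15.12
tcp_pos: [0.5452, -0.2609, 0.0342]
orientation: [-3.117, -0.384, 0.002]
wrist_force: [-10.5, 8.6, 24.0]
width: 0.307
grip_force: 106.1
```

Hard stop at TCP 0.0342, the expected home height (0.034), at 24 N, above the clips' 18 N. Easing the press and releasing.

```bash
python3 -m creep '[[0,0,0,0.001,0],[0,0,0,0,0],[0,0,0,-0.003,0],[0,0,0,0,0],[0.5,0,0,0,0],[0.8,0,0,0,0],[0.8,0,0,0,0],[0.8,0,0,0,0],[0.8,0,0,-0.01,0],[0.8,0,0,-0.03,0]]'; python3 -m creep '[[0.8,0,0,-0.04,0],[0.8,-0.02,0,-0.03,0],[0.8,-0.04,0,0,0],[0.8,0,0,0,0],[0.8,0,0,0,0]]'
python3 - <<'E'
from h import *
f=grab('wrist');save('w9.png',f['image'])
E
```

```text
clock: 15.95
tcp_pos: [0.5419, -0.2585, 0.0691]
orientation: [-3.111, -0.382, 0.011]
wrist_force: [-0.9, 0.1, -0.4]
width: 0.801
grip_force: 0.0
clock: 16.37
tcp_pos: [0.4858, -0.2757, 0.144]
orientation: [3.118, 0.381, 0.0]
wrist_force: [0.5, -0.3, -0.1]
width: 0.802
grip_force: 0.0
```

View pics/w9.png

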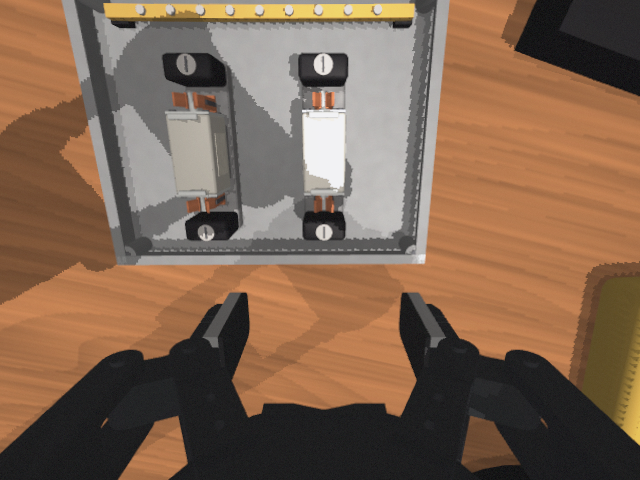

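The fuse sits level between the hoods, block (303–346, 109–195), with both blades in the clips at (323,100) and (324,203), like the fixed one beside it. The gripper is clear. Handing in.

```bash
python3 -c "
from workcell import job
print(job.finish_job())"
```

```text
the job is handed in; nothing more can be done
None
```

The job is handed in at about 16.4 s: the spare fuse was laid down lugs up, taken afresh, pressed to a firm stop in the empty base (24 N, at the expected home height) and let go; I viewed 12 pictures, over the limit of 10, and did not re-image the mug, bowl or screwdriver at the end.

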